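# Complete the row of ceramic figures on the ware board

## Robot

A 6-joint arm with a two-finger parallel gripper is mounted at the origin on the work surface. World frame = base frame: x ahead of the robot, y to its left, z up, the work surface at z = 0. Lengths are in m, angles in rad, forces in N, time in s.
With the tool pointing down it reaches from about 0.225 to 0.725 m from the base axis. Payload 3.1 kg.
Tool frame: the origin (TCP) lies at the very end of the fingers, on their centre line; the grasp point (between the pads) lies 19 mm behind it; z points along the fingers, y is the direction in which the jaws open and shut (so a half turn about z gives the same grasp; the last joint's range is limited). The gripper opens to 85 mm and grips with 20 to 120 N. Pads are 22 mm wide; open, the fingers measure 114 mm over their backs; the gripper's body (76 mm by 85 mm) begins 54 mm behind the grasp point. The pads swing forward as they close: fully open they stand 13 mm farther back than shut.
Start: joints at [-1.394, 0.048, 0.099, 1.622, 0, 1.443], TCP at [0.158, -0.501, 0.231] pointing down, gripper open.
Joint ranges: [-2.91, 2.91], [-0.99, 1.94], [-1.21, 1.42], [-2.12, 2.29], [-1.49, 1.47], [-3.14, 3.14]. Speed limits (rad/s): [2.79, 2.79, 3.14, 3.14, 3.14, 3.14].

## Interface

Orientations are given as a unit quaternion [w, x, y, z].
In Python, from bench import r, viewer, hand_in gives the robot as it stands. The module is installed in compiled form; this text tells all that it offers.
- The arm moves only by the shell command python3 -m creep 'ROWS' [OPENING] [FORCE]. ROWS is a JSON object of lists of equal length, an entry for each row: "translation": the shift along the tool's x, y, z scaled (see below), a list of three; "turn": the turn, a rotation vector about the tool's x, y, z scaled (see below), a list of three. A call has 1 to 12 rows; each row shifts and turns the pose as measured when the row begins, along the tool's axes as they then stand; what a row does not reach is not made up. The controller multiplies each number of a shift by 20 mm and each number of a turn by 4 degrees. A row lasts 1/12 s, in which the tool goes at most 41.7 mm and 7.16 degrees, less where a joint would pass 70% of its speed; a pose out of reach is approached as far as the arm can. A call with a number of a shift or a turn outside -1 to 1 is refused whole. A call with a gripper value outside its range is refused whole. OPENING is the closure, from 0 (fully open) to 1 (shut), set as the call begins (- or left out, the last holds). The fingers move at their own pace and stop on an object; FORCE is the grip in N (left out, the last holds). Time passes only in rows, so rows that do not move let the fingers close. It gives the time, the measured TCP pose, the force and the opening at its end, in the units of the state.
- r.observe(): the state, without advancing time (a new reading comes with each control period).
- viewer.grab_frame(name): name is "scene" or "top" or "wrist"; returns the picture (400x640x3 uint8, red, green, blue); there is no depth.
- viewer.get_calibration(name): a dict with "fx", "fy", "cx", "cy" (pixels), "R" (3x3) and "t" (3): a world point X has camera coordinates R X + t; the wrist camera has in their place "mount" (4x4, takes a point from camera to tool coordinates, whose origin is the TCP and whose axes are the flange's). Camera axes: x right, y down, z forward; pixel columns grow to the right and rows downward; lengths in m; the calibration is good to about 2 mm. A picture is of the moment at which its call begins: read the wrist's pose just before it. get_calibration takes no time and is no camera call.
- hand_in(): hands the job in, once; it reports no verdict.
The state is a dict: "clock": time; "joint_pos": joint angles; "joint_vel": joint speeds; "joint_torque": joint torques, N m; "tool_pos": TCP position; "eef_rot": TCP orientation; "contact_force": force on the tool from outside, world axes, zero at the start; "wrist_torque": the same for the moment, N m; "finger_gap": finger opening in m.
Only numpy, scipy, OpenCV 4.12 (cv2) and the standard library are available. Lean on these libraries where they do the work, as an engineer would, in place of code of your own. Each camera call takes 0.05 s, during which the arm holds its last target. There are 200 camera calls.

## Task

On the wooden ware board, a row of white ceramic figures with pointed hats has one gap. Take the full-size pointed-hat figure that stands on the bench between the board and the robot and set it upright in the gap, centred and square in line with its neighbours, lowering it right down onto the board before letting go. Leave the two figures beside the gap standing where they are.

Things in the scene. Friction and masses are not known exactly. Their poses are not given: they have to be found in the camera images.
- figure_mid (a point): White ceramic figure to place, about 0.24 kg, both faces alike. Foot 60 (x) x 64 (y) x 10 mm; on it a plate 14 mm thick (x), 40-52 mm wide (y), its pointed hat ending 115 mm up. Point: centre, 57.5 mm above the underside; z up. Pinch across the 14 mm, 25 mm above the point. Starts on the bench in any of 3 places; the others hold a round-headed, round-footed figure and a 78 mm small copy.
- gap (a point): Centre of the gap, on the board's top, under a paper-thin 50 mm slip that stays there. y along the row, x across it, z up. A well-placed figure has its foot's middle here and its x along this x, either way round. Neighbours' feet leave about 82 mm for the 64 mm foot. The board is fixed wood, 18 mm thick, 140 x 500 mm.
- left_mid (a point): Loose neighbour on the +y side of the gap, standing on the board, same shape and size as the figure, about 73 mm from the gap's centre; one more like it stands close beyond. Point: 57.5 mm above the underside of its foot, axes as for the figure.
- right_mid (a point): Loose neighbour on the -y side of the gap, standing on the board, same shape and size as the figure, about 73 mm from the gap's centre; one more like it stands close beyond. Point: 57.5 mm above the underside of its foot, axes as for the figure.
Not all that is in view belongs to the job. Leave any green look-alike of the part that bears left_mid alone. What is shaped like the part that bears figure_mid but orange is not meant.

How it is judged:
By the outcome, as a careful person would: the job done as asked, in the order asked, and still so for the second after the job is handed in, with the robot touching nothing.
It also fails if it takes over 38 s, if anything falls off the work surface, if the arm or the gripper's body presses on something with over 40 N, if the wrist force passes 120 N, or if a joint passes its speed limit or range.

## Working session

There is one attempt and no reset: what is moved stays moved. The work goes in short steps, Python scripts to look and compute and a shell command to move; the robot and the scene stay as the last step left them, time stands still between calls to the robot, and variables do not carry over. Pictures are saved under pics/ and viewed, about 8 in all and at most 12, crops included, and the job is handed in when it is done.

```bash
mkdir -p pics
python3 - <<'E'
from bench import r, viewer
import cv2, numpy as np
print(r.observe())
for n in ("scene","top"):
    f=viewer.grab_frame(n); cv2.imwrite(f"pics/{n}0.png",f[:,:,::-1])
    c=viewer.get_calibration(n); print(n,c)
print(viewer.get_calibration("wrist"))
E
```

```text
{'clock': 0.0, 'joint_pos': array([-1.39380992e+00,  4.87485067e-02,  9.75902933e-02,  1.62201266e+00,
       -4.55341085e-06,  1.44302178e+00]), 'joint_vel': array([-1.84910065e-03, -1.67339553e-03,  5.38399294e-04,  4.54275087e-04,
        6.26076447e-04, -4.86562286e-06]), 'joint_torque': array([ 1.98812495e-04, -3.38781023e+01,  3.20015860e+01,  2.01104488e-02,
       -2.00644972e-04, -6.89236998e-06]), 'tool_pos': array([ 0.15742384, -0.50019416,  0.23011456]), 'eef_rot': array([-1.18685934e-03,  9.88411846e-01,  1.51791348e-01, -3.14870685e-05]), 'contact_force': array([ 0.56670398, -0.16055907, -0.52678706]), 'wrist_torque': array([-0.0099184 , -0.04801235, -0.02661361]), 'finger_gap': 0.08568636470544569}
scene {'fx': 394.98184137992564, 'fy': 394.98184137992564, 'cx': 313.7357481557281, 'cy': 200.65299797433127, 'R': array([[ 0.85348184,  0.52093303, -0.01405447],
       [ 0.44534264, -0.74311169, -0.49945466],
       [-0.27062647,  0.42001643, -0.86622602]]), 't': array([-0.48861828, -0.33062192,  1.10626834])}
top {'fx': 390.9466236537476, 'fy': 390.9466236537476, 'cx': 313.28968241004424, 'cy': 196.07360450892705, 'R': array([[-0.00515781, -0.99998426, -0.00220644],
       [-0.99052349,  0.00541182, -0.13723679],
       [ 0.13724657,  0.00147769, -0.99053581]]), 't': array([-0.08498354,  0.64265556,  0.73207604])}
{'fx': 282.45917401198824, 'fy': 282.45917401198824, 'cx': 314.52730566773636, 'cy': 198.1782636020179, 'mount': array([[ 9.43354580e-04, -9.58583462e-01, -2.84810213e-01,
         7.19595814e-02],
       [ 9.99998898e-01,  5.77839501e-04,  1.36738830e-03,
        -2.76369922e-04],
       [-1.14618122e-03, -2.84811189e-01,  9.58582950e-01,
        -1.42070390e-01],
       [ 0.00000000e+00,  0.00000000e+00,  0.00000000e+00,
         1.00000000e+00]])}
```

View pics/scene0.png

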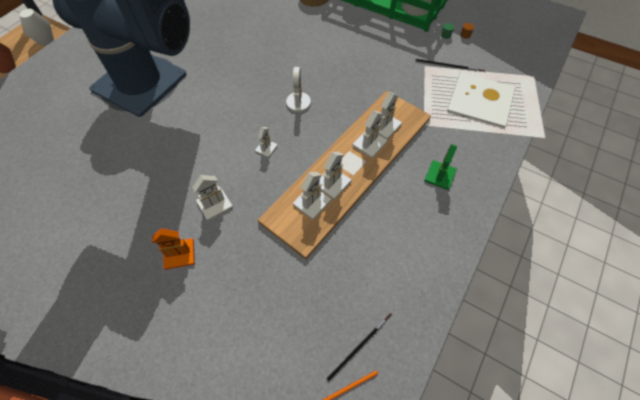

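View pics/top0.png

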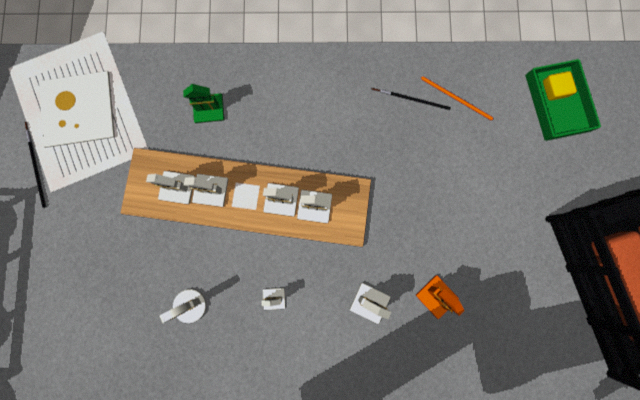

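The scene image shows, in top-view pixels:
- A round-headed figure at (188,305), a small copy at (273,298), and a full-size white pointed-hat figure at (371,302), which is at (212,196) in the scene view.
- An orange look-alike at (440,297) and a green one at (205,105).
- The gap slip at (246,196), with neighbours at (209,188) and (281,198).

I choose the figure at (371,302) and will check it in a crop with measurements.

```bash
cat > h.py <<'E'
import numpy as np, cv2
from bench import r, viewer
from scipy.spatial.transform import Rotation as Ro
def cam(name, st=None):
    c=viewer.get_calibration(name)
    K=np.array([[c['fx'],0,c['cx']],[0,c['fy'],c['cy']],[0,0,1]])
    if name!='wrist': return K,np.array(c['R']),np.array(c['t'])
    q=st['eef_rot']; T=np.eye(4); T[:3,:3]=Ro.from_quat(q,scalar_first=True).as_matrix(); T[:3,3]=st['tool_pos']
    M=np.linalg.inv(T@c['mount']); return K,M[:3,:3],M[:3,3]
def cast(C,uv,z):
    K,R,t=C; uv=np.atleast_2d(uv).astype(float)
    d=(np.linalg.inv(K)@np.c_[uv,np.ones(len(uv))].T).T@R; o=-R.T@t
    return o+d*((z-o[2])/d[:,2])[:,None]
def proj(C,X):
    K,R,t=C; p=(K@(R@np.atleast_2d(X).T+t[:,None])).T; return p[:,:2]/p[:,2:]
E
python3 - <<'E'
from h import *
C=cam('top'); im=cv2.imread('pics/top0.png'); hsv=cv2.cvtColor(im,cv2.COLOR_BGR2HSV)
m=((hsv[...,1]<45)&(hsv[...,2]>165)).astype(np.uint8)
n,l,s,c=cv2.connectedComponentsWithStats(m)
for i in range(1,n):
    if 60<s[i,4]<2000 and s[i,1]>150:
        pts=np.argwhere(l==i)[:,::-1]; z=0.01 if c[i][1]>260 else 0.02
        W=cast(C,pts,z)[:,:2]; b=cv2.minAreaRect((W*1000).astype(np.float32))
        print(s[i],c[i].round(1),'world mm',np.round(b[0],1),np.round(b[1],1),round(b[2],1))
w=((hsv[...,0]>8)&(hsv[...,0]<22)&(hsv[...,1]>80)&(hsv[...,2]>90)).astype(np.uint8); w[:140]=0;w[255:]=0;w[:,380:]=0;w[:,:115]=0
W=cast(C,np.argwhere(w)[:,::-1],0.018)[:,:2]*1000
print('board',cv2.minAreaRect(W.astype(np.float32)))
a=cv2.resize(im[265:335,330:480],None,fx=5,fy=5,interpolation=cv2.INTER_CUBIC)[:, :750]
b=cv2.resize(im[150:240,130:280+60],None,fx=3.57,fy=3.57,interpolation=cv2.INTER_CUBIC)[:240,:750]
b=cv2.resize(im[160:225,140:340],(750,244),interpolation=cv2.INTER_CUBIC)
cv2.imwrite('pics/crop1.png',np.vstack([a,b]))
E
```

```text
[163 171  17   7  78] [169.9 174.2] world mm [691.9 205.9] [33.  11.8] 78.3
[184 177  11   8  80] [188.8 180.5] world mm [679.4 167.8] [20.6 14.6] 89.7
[263 183  22  13 166] [271.7 189.3] world mm [658.6  -6.6] [40.2 26.5] 80.8
[232 184  28  26 571] [245.6 196.1] world mm [647.1  50.7] [49.6 50. ] 81.9
[158 188  33  16 358] [173.9 195.6] world mm [648.2 197.7] [63.3 26.1] 83.3
[192 190  33  17 368] [208.1 198.3] world mm [644.6 127.4] [63.1 29.6] 82.1
[297 191  33  32 549] [311.6 209.7] world mm [625.  -90.1] [63.6 60.1] 81.6
[264 199  32  17 376] [279.3 207.8] world mm [623.  -18.9] [63.2 28.2] 83.5
[350 284  32  40 578] [365.6 306.2] world mm [ 430.2 -199.8] [63.  59.1] 64.6
[263 289  18  10  90] [268.4 292. ] world mm [450.2  -3.4] [34.1 17.6] 89.7
[160 290  40  33 418] [178.6 303.5] world mm [431.1 184. ] [29.6 90.7] 40.8
[261 298  24  12 159] [272.4 305. ] world mm [429.5  -6.1] [19.8 46.4] 5.0
[177 302  28  21 309] [192.2 313.9] world mm [410.  152.8] [25.4 61. ] 29.0
board ((646.9458618164062, 50.037628173828125), (500.0436096191406, 140.62399291992188), 81.94635009765625)
```

View pics/crop1.png

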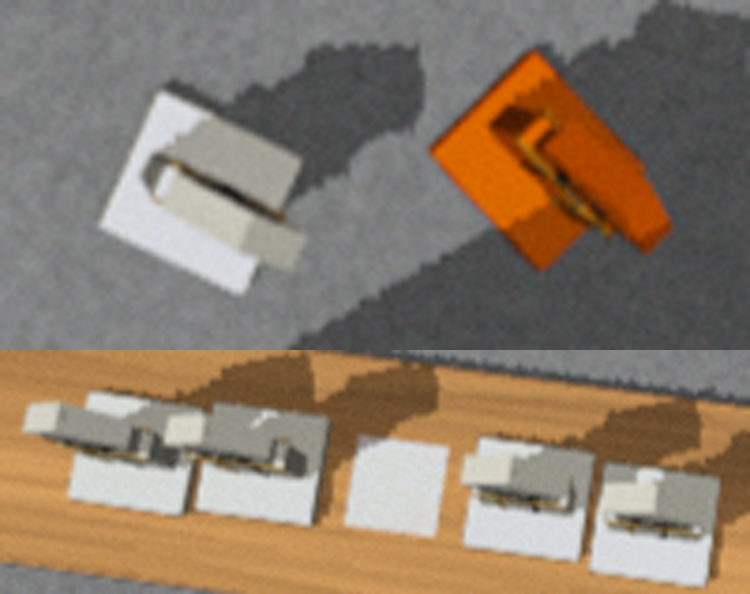

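The crop confirms the choice: a white foot with a full-size pointed plate at world (0.430, -0.200), foot 63x59 mm, with its y axis at about 65°. The gap slip is at (0.647, 0.051), 50x50 mm, and the row axis is at 81.9°. Moving now.

```bash
python3 -m creep '{"translation":[[0.5,-0.3,0],[0.9,-0.5,0],[1,-0.6,0],[1,-0.6,0],[1,-0.6,0],[1,-0.6,0],[1,-0.6,0],[1,-0.6,0],[1,-0.6,0],[1,-0.6,0],[1,-0.6,0],[1,-0.6,0]],"turn":[[0,0,0],[0,0,0],[0,0,0],[0,0,0],[0,0,0],[0,0,0],[0,0,0],[0,0,0],[0,0,0],[0,0,0],[0,0,0],[0,0,0]]}' 0 40
cat >> h.py <<'E'
def to_go(x,y,z,yaw):
    "shift in tool axes (20 mm units) and turn about tool z (4 deg units) to the goal; yaw = of tool x, deg"
    s=r.observe(); R=Ro.from_quat(s['eef_rot'],scalar_first=True).as_matrix()
    G=np.array([[np.cos(np.radians(yaw)),np.sin(np.radians(yaw)),0],[np.sin(np.radians(yaw)),-np.cos(np.radians(yaw)),0],[0,0,-1]]).T
    d=np.array([x,y,z])-s['tool_pos']; rv=Ro.from_matrix(R.T@G).as_rotvec()
    print('t',round(s['clock'],2),'pos',s['tool_pos'].round(4),'shift',(R.T@d/.02).round(2),'in goal axes',(G.T@d/.02).round(2),'turn',np.degrees(rv/4).round(2),'F',s['contact_force'].round(1),'gap',round(s['finger_gap'],4))
E
python3 -c "
from h import *
to_go(.43,-.2,.2,64.6)"
```

```text
clock: 1.1
tool_pos: [0.3409, -0.2858, 0.2248]
eef_rot: [-0.008, 0.989, 0.148, -0.0]
contact_force: [0.5, 0.7, 0.3]
finger_gap: 0.0857
t 1.1 pos [ 0.3409 -0.2858  0.2248] shift [ 5.51 -2.77  1.29] in goal axes [5.78 2.19 1.24] turn [ -0.21  -0.12 -11.89] F [0.5 0.7 0.3] gap 0.0857
```

```bash
python3 -m creep '{"translation":[[0.46,-0.21,0.1],[0.48,-0.18,0.1],[0.49,-0.15,0.1],[0.5,-0.11,0.1],[0.5,-0.08,0.1],[0.51,-0.04,0.1],[0.51,0,0.1],[0.51,0.03,0.1],[0.5,0.07,0.1],[0.5,0.1,0.1],[0.49,0.14,0.1],[0.48,0.17,0.1]],"turn":[[0,0,-1],[0,0,-1],[0,0,-1],[0,0,-1],[0,0,-1],[0,0,-1],[0,0,-1],[0,0,-1],[0,0,-1],[0,0,-1],[0,0,-1],[0,0,-1]]}'
python3 - <<'E'
from h import *
to_go(.43,-.2,.2,64.6)
s=r.observe(); f=viewer.grab_frame('wrist'); cv2.imwrite('pics/w1.png',f[:,:,::-1])
np.save('w1.npy',np.r_[s['tool_pos'],s['eef_rot']])
E
```

```text
clock: 2.1
tool_pos: [0.434, -0.181, 0.1974]
eef_rot: [-0.014, 0.829, 0.559, 0.004]
contact_force: [0.5, 0.2, -0.0]
finger_gap: 0.0851
t 2.1 pos [ 0.434  -0.181   0.1974] shift [-0.95  0.17 -0.15] in goal axes [-0.94  0.23 -0.13] turn [-0.27 -0.32  0.85] F [ 0.5  0.2 -0. ] gap 0.0851
```

View pics/w1.png

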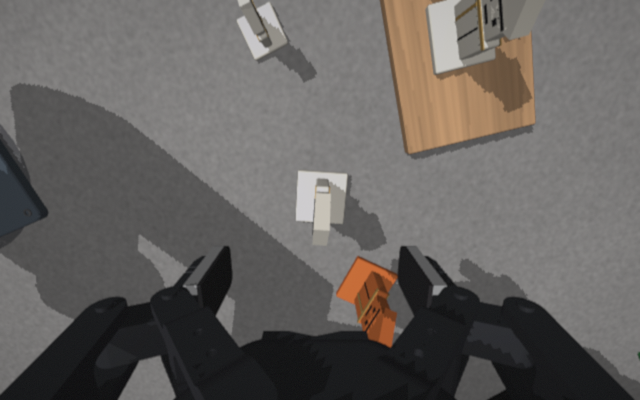

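Wrist view: the target is at (322,205), foot corners about (297,171) and (348,174), with the plate nearly vertical in the picture. The orange look-alike is at (368,300), clear of the fingers' footprint. I'll refine from the foot edges.

Run:
```python
from h import *
p=np.load('w1.npy'); C=cam('wrist',dict(tool_pos=p[:3],eef_rot=p[3:]))
im=cv2.imread('pics/w1.png'); hsv=cv2.cvtColor(im,cv2.COLOR_BGR2HSV).astype(int)
for v in (200,130):
    m=((hsv[...,1]<60)&(hsv[...,2]>v)).astype(np.uint8); m[:165]=0; m[248:]=0; m[:,:285]=0; m[:,360:]=0
    n,l,s,c=cv2.connectedComponentsWithStats(m); i=1+np.argmax(s[1:,4])
    W=cast(C,np.argwhere(l==i)[:,::-1],0.01)[:,:2]*1000
    b=cv2.minAreaRect(W.astype(np.float32)); print(v,s[i],np.round(b[0],1),np.round(b[1],1),round(b[2],1)); print(cv2.boxPoints(b).round(1).tolist())
print(proj(C,[[.43,-.2,.01],[.43,-.2,.115]]).round(1))
big=cv2.resize(im[160:255,280:400],None,fx=6,fy=6,interpolation=cv2.INTER_CUBIC); cv2.imwrite('pics/w1c.png',big)
```

```text
200 [ 297  172   49   49 1001] [ 429.5 -201.2] [60.  56.2] 64.5
[[391.20001220703125, -216.1999969482422], [441.8999938964844, -240.3000030517578], [467.70001220703125, -186.1999969482422], [417.0, -162.0]]
130 [ 285  165   63   83 3180] [ 418.  -209.7] [106.   73.2] 64.7
[[362.29998779296875, -242.0], [428.5, -273.20001220703125], [473.79998779296875, -177.39999389648438], [407.6000061035156, -146.10000610351562]]
[[320.5 196.4]
 [320.6 228. ]]
```

View pics/w1c.png

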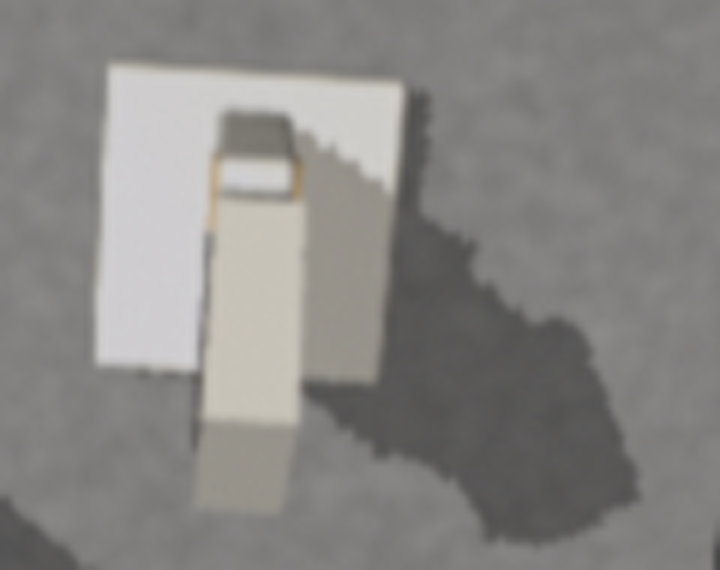

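Two views agree on (0.430, -0.200) and 64.5°. Next: centre, fix the tilt, then descend.

```bash
python3 -m creep '{"translation":[[-0.4,0.1,0],[-0.4,0.1,0],[-0.15,0,0.1],[0,0,0.3],[0,0,0.5],[0,0,0.5],[0,0,0.5]],"turn":[[-0.1,-0.15,0.4],[-0.1,-0.1,0.4],[-0.07,-0.07,0.1],[0,0,0],[0,0,0],[0,0,0],[0,0,0]]}'
python3 -c "
from h import *
to_go(.43,-.2,.0635,64.5)"
```

```text
clock: 2.73
tool_pos: [0.4298, -0.2011, 0.1571]
eef_rot: [0.002, 0.849, 0.529, 0.0]
contact_force: [0.3, 0.3, -0.5]
finger_gap: 0.0856
t 2.73 pos [ 0.4298 -0.2011  0.1571] shift [ 0.06 -0.03  4.68] in goal axes [ 0.05 -0.01  4.68] turn [ 0.06  0.03 -0.17] F [ 0.3  0.3 -0.5] gap 0.0856
```

```bash
python3 -m creep '{"translation":[[0.06,0,0.6],[0,0,0.8],[0,0,0.8],[0,0,0.8],[0,0,0.7],[0,0,0.5],[0,0,0.25],[0,0,0.2]],"turn":[[0.06,0,-0.17],[0,0,0],[0,0,0],[0,0,0],[0,0,0],[0,0,0],[0,0,0],[0,0,0]]}'
python3 - <<'E'
from h import *
to_go(.43,-.2,.0635,64.5)
im=viewer.grab_frame('wrist')[:,:,::-1]; cv2.imwrite('pics/w2.png',im)
E
```

```text
clock: 3.4
tool_pos: [0.4252, -0.1968, 0.0484]
eef_rot: [-0.005, 0.845, 0.535, -0.004]
contact_force: [-0.0, 0.5, -0.6]
finger_gap: 0.0857
t 3.4 pos [ 0.4252 -0.1968  0.0484] shift [-0.04  0.28 -0.76] in goal axes [-0.04  0.29 -0.75] turn [-0.19  0.    0.03] F [-0.   0.5 -0.6] gap 0.0857
```

View pics/w2.png

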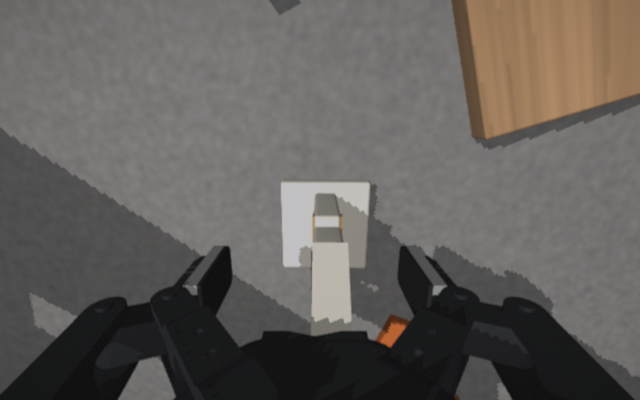

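The wrist view shows the plate at (330,280) between the fingers, whose midline is at about 315. It is about 5 mm off along tool y and the tool is 15 mm low, which matches the numbers. I'll correct, then close.

```bash
python3 -m creep '{"translation":[[0,0.15,-0.35],[0,0.1,-0.25],[0,0,-0.1],[0,0,0]],"turn":[[-0.1,0,0],[-0.08,0,0],[0,0,0],[0,0,0]]}'
python3 -c "
from h import *
to_go(.43,-.2,.0635,64.5)"
```

```text
clock: 3.78
tool_pos: [0.431, -0.1996, 0.0647]
eef_rot: [0.001, 0.845, 0.535, 0.001]
contact_force: [-0.6, -0.2, -0.6]
finger_gap: 0.0856
t 3.78 pos [ 0.431  -0.1996  0.0647] shift [-0.04 -0.04  0.06] in goal axes [-0.04 -0.04  0.06] turn [0.03 0.   0.04] F [-0.6 -0.2 -0.6] gap 0.0856
```

```bash
python3 -m creep '{"translation":[[0,0,0.06],[0,0,0],[0,0,0],[0,0,0],[0,0,0],[0,0,0],[0,0,0],[0,0,0]],"turn":[[0,0,0],[0,0,0],[0,0,0],[0,0,0],[0,0,0],[0,0,0],[0,0,0],[0,0,0]]}' 1 50
python3 -c "
from h import *
to_go(.43,-.2,.0635,64.5)"
```

```text
clock: 4.45
tool_pos: [0.433, -0.2009, 0.0665]
eef_rot: [0.004, 0.845, 0.535, 0.002]
contact_force: [0.0, -0.8, 0.8]
finger_gap: 0.013
t 4.45 pos [ 0.433  -0.2009  0.0665] shift [-0.02 -0.15  0.15] in goal axes [-0.03 -0.15  0.15] turn [0.12 0.01 0.04] F [ 0.  -0.8  0.8] gap 0.013
```

```bash
python3 -m creep '{"translation":[[0,0,-0.2],[0,0,-0.4],[0,0,-0.8],[0,0,-0.9],[0,0,-0.9],[0,0,-0.9],[0,0,-0.9],[0,0,-0.9],[0,0,-0.8],[0,0,-0.5],[0,0,-0.3],[0,0,0]],"turn":[[0,0,0],[0,0,0],[0,0,0],[0,0,0],[0,0,0],[0,0,0],[0,0,0],[0,0,0],[0,0,0],[0,0,0],[0,0,0],[0,0,0]]}'
python3 -c "
from h import *
to_go(.647,.0505,.225,81.9)"
```

```text
clock: 5.45
tool_pos: [0.4265, -0.1968, 0.2191]
eef_rot: [-0.005, 0.845, 0.535, -0.002]
contact_force: [0.6, 0.1, -2.2]
finger_gap: 0.0134
t 5.45 pos [ 0.4265 -0.1968  0.2191] shift [15.9   4.66 -0.32] in goal axes [13.8   9.17 -0.29] turn [-0.15 -0.04 -4.31] F [ 0.6  0.1 -2.2] gap 0.0134
```

```bash
python3 -m creep '{"translation":[[0.4,0.12,0],[0.8,0.25,-0.05],[0.85,0.3,-0.05],[0.85,0.33,-0.05],[0.84,0.36,-0.05],[0.82,0.39,-0.03],[0.8,0.42,0],[0.8,0.44,0],[0.78,0.47,0],[0.76,0.5,0],[0.75,0.5,0],[0.75,0.5,0]],"turn":[[-0.05,0,-0.43],[-0.05,0,-0.43],[-0.05,0,-0.43],[0,0,-0.43],[0,0,-0.43],[0,0,-0.43],[0,0,-0.43],[0,0,-0.43],[0,0,-0.43],[0,0,-0.4],[0,0,0],[0,0,0]]}'
python3 -c "
from h import *
to_go(.647,.0505,.225,81.9)"
```

```text
clock: 6.45
tool_pos: [0.5625, -0.0285, 0.206]
eef_rot: [-0.013, 0.748, 0.664, -0.005]
contact_force: [0.2, 0.7, -2.5]
finger_gap: 0.0136
t 6.45 pos [ 0.5625 -0.0285  0.206 ] shift [ 4.43  3.7  -1.  ] in goal axes [ 4.5   3.62 -0.95] turn [-0.36 -0.13  0.33] F [ 0.2  0.7 -2.5] gap 0.0136
```

```bash
python3 -m creep '{"translation":[[0.5,0.4,-0.4],[0.6,0.5,-0.3],[0.7,0.6,-0.2],[0.7,0.6,-0.2],[0.7,0.6,-0.15],[0.5,0.4,-0.1],[0.3,0.25,0],[0.15,0.1,0],[0,0,0]],"turn":[[-0.12,-0.05,0.1],[-0.12,-0.05,0.1],[-0.12,0,0.1],[0,0,0],[0,0,0],[0,0,0],[0,0,0],[0,0,0],[0,0,0]]}'
python3 - <<'E'
from h import *
to_go(.647,.0505,.225,81.9)
s=r.observe(); im=viewer.grab_frame('wrist')[:,:,::-1]; cv2.imwrite('pics/w3.png',im)
np.save('w3.npy',np.r_[s['tool_pos'],s['eef_rot']])
E
```

```text
clock: 7.2
tool_pos: [0.6413, 0.06, 0.2138]
eef_rot: [-0.012, 0.749, 0.663, -0.007]
contact_force: [-1.3, 0.1, -3.5]
finger_gap: 0.0136
t 7.2 pos [0.6413 0.06   0.2138] shift [-0.43  0.32 -0.57] in goal axes [-0.43  0.35 -0.56] turn [-0.39 -0.08  0.28] F [-1.3  0.1 -3.5] gap 0.0136
```

View pics/w3.png

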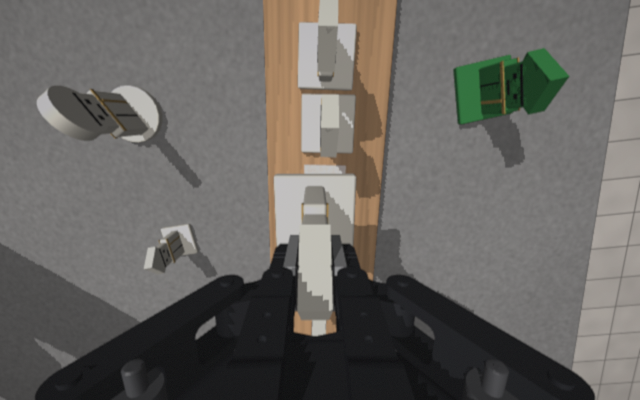

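Wrist view: the held foot's front edge runs from (275,174) to (355,174). The slip shows beyond it at (325,169), the +y neighbour's foot is at (327,123), and everything looks aligned with the board. I'll measure the held foot relative to the tool and the +y neighbour's foot.

Run:
```python
from h import *
p=np.load('w3.npy'); C=cam('wrist',dict(tool_pos=p[:3],eef_rot=p[3:])); Rt=Ro.from_quat(p[3:],scalar_first=True).as_matrix()
im=cv2.imread('pics/w3.png'); hsv=cv2.cvtColor(im,cv2.COLOR_BGR2HSV).astype(int)
m=((hsv[...,1]<40)&(hsv[...,2]>150)).astype(np.uint8)
# held foot front edge: first white row under y=166, per column; side edges on rows 180-225
cols=range(280,352); e=[]
for u in cols:
    c=m[160:200,u]; run=[i for i in range(38) if c[i:i+3].all() and (i==0 or not c[i-1])]
    e.append(160+run[-1] if run else np.nan)
e=np.array(e,float); k=np.isfinite(e); k&=abs(e-np.nanmedian(e))<3; fit=np.polyfit(np.array(cols)[k],e[k],1); print('front',fit,k.sum())
for row in (180,200,220): 
    w=np.where(m[row,265:362])[0]+265; print(row,w.min(),w.max())
h=-0.0665+0.010; M=np.array(viewer.get_calibration('wrist')['mount'])
def tool(uv): # cast in tool frame onto plane tool z = +0.0565
    K=C[0]; d=M[:3,:3]@np.linalg.inv(K)@np.array([*uv,1.]); o=M[:3,3]; return o+d*((0.0565-o[2])/d[2])
for u in (277,315,353): print('tool mm',(tool((u,np.polyval(fit,u)))*1000).round(1))
# neighbour + next foot
n,l,s,c=cv2.connectedComponentsWithStats(m[:166])
for i in range(1,n):
    if s[i,4]>60 and 260<c[i][0]<380:
        W=cast(C,np.argwhere(l==i)[:,::-1],0.028)[:,:2]*1000; b=cv2.minAreaRect(W.astype(np.float32)); print(s[i],np.round(b[0],1),np.round(b[1],1),round(b[2],1))
# top view foot edges with z=.028
g=np.array([np.cos(np.radians(81.9)),np.sin(np.radians(81.9))]); C2=cam('top'); t=cv2.imread('pics/top0.png'); hs=cv2.cvtColor(t,cv2.COLOR_BGR2HSV)
mm=((hs[...,1]<45)&(hs[...,2]>165)).astype(np.uint8); n,l,s,c=cv2.connectedComponentsWithStats(mm)
for q in ((246,196),(208,199),(279,208),(311,213),(174,196)):
    i=l[q[1],q[0]]; W=cast(C2,np.argwhere(l==i)[:,::-1],.018 if q[0]==246 else .028)[:,:2]*1000-[647,50.5]
    a=W@g; b=W@np.array([g[1],-g[0]]); print(q,'along',np.percentile(a,[1,99]).round(1),'across',np.percentile(b,[1,99]).round(1))
```

```text
front [-6.30276431e-18  1.75000000e+02] 72
180 274 354
200 275 354
220 276 353
tool mm [ 30.5 -27.2  56.5]
tool mm [30.5  0.  56.5]
tool mm [30.6 27.2 56.5]
[ 298    0   58   88 2232] [664.9 200.5] [82.4 58.5] 81.4
[ 301   94   39   58 1697] [649.4 123. ] [62.  43.1] 83.0
[341 112  12  16  68] [680.7 123.8] [ 4.6 19.9] 32.7
(246, 196) along [-23.7  24.9] across [-24.3  24.6]
(208, 199) along [ 42.6 104.2] across [-28.3  -3.3]
(279, 208) along [-103.5  -42.2] across [-28.  -2.]
(311, 213) along [-173.  -111.4] across [-32.2  24.8]
(174, 196) along [112.5 173.5] across [-32.1  -7.7]
```

The figure sits in the grip with its centre 1 mm behind the TCP along tool x, 0 mm across and square. The neighbours' near edges at ±42 mm confirm the gap centre, so the TCP goal is (0.647, 0.052). I'll fix the pose and then lower in stages.

```bash
python3 -m creep '{"translation":[[-0.15,0.12,-0.2],[-0.12,0.1,-0.1],[-0.08,0.08,0],[0,0,0],[0,0,0]],"turn":[[-0.15,-0.05,0.12],[-0.15,0,0.1],[-0.08,0,0.06],[0,0,0],[0,0,0]]}'
python3 -c "
from h import *
to_go(.647,.052,.0845,81.9)"
```

```text
clock: 7.67
tool_pos: [0.6444, 0.0484, 0.2197]
eef_rot: [-0.0, 0.757, 0.654, -0.001]
contact_force: [-0.6, 0.7, -2.7]
finger_gap: 0.0133
t 7.67 pos [0.6444 0.0484 0.2197] shift [0.2  0.11 6.76] in goal axes [0.2  0.1  6.76] turn [-0.02  0.01 -0.07] F [-0.6  0.7 -2.7] gap 0.0133
```

```bash
python3 -m creep '{"translation":[[0.1,0.05,0.2],[0.1,0.05,0.3],[0,0,0.4],[0,0,0.4],[0,0,0.4],[0,0,0.4],[0,0,0.3],[0,0,0.2],[0,0,0.1],[0,0,0]],"turn":[[0,0,-0.04],[0,0,-0.03],[0,0,0],[0,0,0],[0,0,0],[0,0,0],[0,0,0],[0,0,0],[0,0,0],[0,0,0]]}'
python3 -c "
from h import *
to_go(.647,.052,.0845,81.9)"
```

```text
clock: 8.5
tool_pos: [0.6453, 0.052, 0.1576]
eef_rot: [-0.002, 0.755, 0.655, -0.002]
contact_force: [-0.0, 0.3, -2.3]
finger_gap: 0.0135
t 8.5 pos [0.6453 0.052  0.1576] shift [0.02 0.1  3.66] in goal axes [0.01 0.08 3.66] turn [-0.08  0.01 -0.  ] F [-0.   0.3 -2.3] gap 0.0135
```

```bash
python3 -m creep '{"translation":[[0,0.08,0.2],[0,0,0.3],[0,0,0.3],[0,0,0.3],[0,0,0.3],[0,0,0.3],[0,0,0.3],[0,0,0.25],[0,0,0.2],[0,0,0.1],[0,0,0],[0,0,0]],"turn":[[-0.08,0,0],[0,0,0],[0,0,0],[0,0,0],[0,0,0],[0,0,0],[0,0,0],[0,0,0],[0,0,0],[0,0,0],[0,0,0],[0,0,0]]}'
python3 -c "
from h import *
to_go(.647,.052,.0845,81.9)"
```

```text
clock: 9.5
tool_pos: [0.6474, 0.0516, 0.1015]
eef_rot: [0.001, 0.755, 0.655, 0.0]
contact_force: [0.1, -0.3, -1.8]
finger_gap: 0.0134
t 9.5 pos [0.6474 0.0516 0.1015] shift [ 0.02 -0.03  0.85] in goal axes [ 0.02 -0.03  0.85] turn [ 0.03  0.01 -0.  ] F [ 0.1 -0.3 -1.8] gap 0.0134
```

```bash
python3 -m creep '{"translation":[[0,-0.02,0.2],[0,0,0.2],[0,0,0.15],[0,0,0.1],[0,0,0.05],[0,0,0]],"turn":[[0.03,0,0],[0,0,0],[0,0,0],[0,0,0],[0,0,0],[0,0,0]]}'
python3 - <<'E'
from h import *
to_go(.647,.052,.0845,81.9)
s=r.observe(); im=viewer.grab_frame('wrist')[:,:,::-1]; cv2.imwrite('pics/w4.png',im)
np.save('w4.npy',np.r_[s['tool_pos'],s['eef_rot']])
E
```

```text
clock: 10.0
tool_pos: [0.648, 0.0516, 0.0874]
eef_rot: [0.001, 0.755, 0.655, 0.001]
contact_force: [-0.6, -0.6, -2.8]
finger_gap: 0.0132
t 10.0 pos [0.648  0.0516 0.0874] shift [ 0.01 -0.05  0.14] in goal axes [ 0.01 -0.05  0.14] turn [ 0.03  0.   -0.  ] F [-0.6 -0.6 -2.8] gap 0.0132
```

View pics/w4.png

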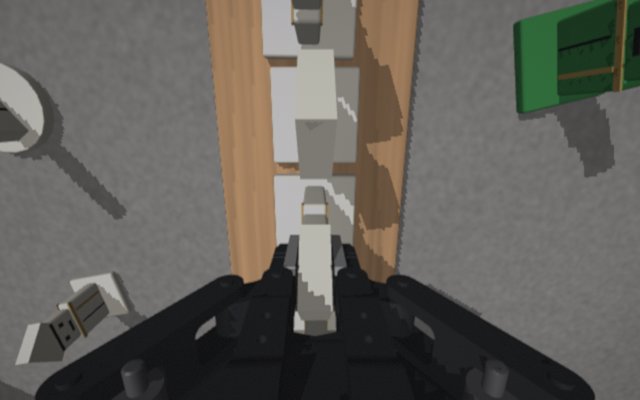

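Wrist view: the held foot's front edge at row 175 spans columns 274–355, and the +y neighbour's near edge at row 163 spans 274–357. So it is in line, with a gap of about 9 mm. Lowering to contact.

```bash
python3 -m creep '{"translation":[[0,-0.04,0.05],[0,0,0.05],[0,0,0.04],[0,0,0.03],[0,0,0.03]],"turn":[[0.02,0,0],[0,0,0],[0,0,0],[0,0,0],[0,0,0]]}'
python3 -c "
from h import *
to_go(.647,.052,.0845,81.9)"
```

```text
clock: 10.47
tool_pos: [0.6477, 0.0518, 0.0844]
eef_rot: [0.001, 0.755, 0.655, 0.001]
contact_force: [-0.6, -0.3, 0.5]
finger_gap: 0.0129
t 10.47 pos [0.6477 0.0518 0.0844] shift [ 0.   -0.04 -0.  ] in goal axes [ 0.   -0.04 -0.  ] turn [ 0.03 -0.   -0.  ] F [-0.6 -0.3  0.5] gap 0.0129
```

```bash
python3 -m creep '{"translation":[[0,-0.03,0.06],[0,0,0.06],[0,0,0.06],[0,0,0.04]],"turn":[[0,0,0],[0,0,0],[0,0,0],[0,0,0]]}'
python3 -c "
from h import *
to_go(.647,.052,.0845,81.9)"
```

```text
clock: 10.8
tool_pos: [0.6476, 0.0518, 0.0845]
eef_rot: [0.002, 0.755, 0.655, 0.002]
contact_force: [-1.2, -0.0, 2.1]
finger_gap: 0.0134
t 10.8 pos [0.6476 0.0518 0.0845] shift [ 0.   -0.03 -0.  ] in goal axes [ 0.   -0.03 -0.  ] turn [ 0.08  0.   -0.  ] F [-1.2 -0.   2.1] gap 0.0134
```

Down on the board: the height no longer changes and the vertical force rose to +2 N. Releasing.

```bash
python3 -m creep '{"translation":[[0,0,0],[0,0,0],[0,0,0],[0,0,0],[0,0,0]],"turn":[[0,0,0],[0,0,0],[0,0,0],[0,0,0],[0,0,0]]}' 0.3
python3 - <<'E'
from h import *
to_go(.647,.052,.22,81.9)
cv2.imwrite('pics/w5.png',viewer.grab_frame('wrist')[:,:,::-1])
E
```

```text
clock: 11.22
tool_pos: [0.6498, 0.0518, 0.0844]
eef_rot: [0.004, 0.755, 0.655, 0.004]
contact_force: [0.1, 1.2, -0.4]
finger_gap: 0.0594
t 11.22 pos [0.6498 0.0518 0.0844] shift [-0.   -0.07 -6.78] in goal axes [-0.01 -0.14 -6.78] turn [ 0.15 -0.01 -0.  ] F [ 0.1  1.2 -0.4] gap 0.0594
```

View pics/w5.png

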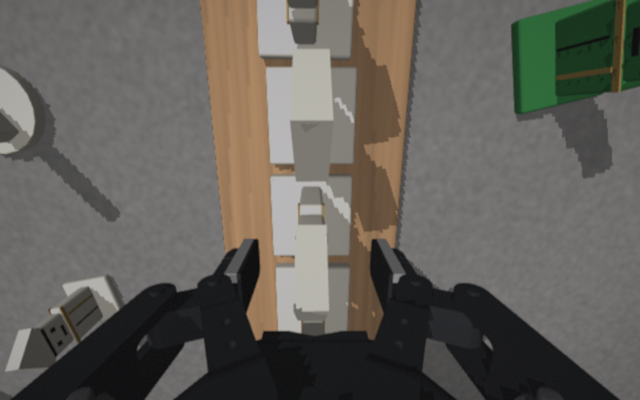

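The figure stands freely between the open fingers. Its foot runs from row 176 to 256 in line with both neighbours, with gaps of about 12 px on the +y side and a similar strip on the -y side. Retreating straight up.

```bash
python3 -m creep '{"translation":[[0,-0.07,-0.2],[0,0,-0.3],[0,0,-0.5],[0,0,-0.7],[0,0,-0.8],[0,0,-0.8],[0,0,-0.8],[0,0,-0.8],[0,0,-0.8],[0,0,-0.8],[0,0,-0.6],[0,0,-0.3]],"turn":[[0.1,0,0],[0.05,0,0],[0,0,0],[0,0,0],[0,0,0],[0,0,0],[0,0,0],[0,0,0],[0,0,0],[0,0,0],[0,0,0],[0,0,0]]}'
python3 -m creep '{"translation":[[-0.5,-0.5,-0.1],[-0.8,-0.8,-0.1],[-0.8,-0.8,-0.1],[-0.8,-0.8,-0.1],[-0.8,-0.8,-0.1],[-0.8,-0.8,-0.1],[-0.8,-0.8,-0.1],[-0.8,-0.8,-0.1],[-0.8,-0.8,-0.1],[-0.8,-0.8,-0.1],[-0.5,-0.5,0],[-0.3,-0.3,0]],"turn":[[0,0,0],[0,0,0],[0,0,0],[0,0,0],[0,0,0],[0,0,0],[0,0,0],[0,0,0],[0,0,0],[0,0,0],[0,0,0],[0,0,0]]}'
python3 - <<'E'
from h import *
f=viewer.grab_frame('top')[:,:,::-1]; cv2.imwrite('pics/top1.png',f)
C2=cam('top'); g=np.array([np.cos(np.radians(81.9)),np.sin(np.radians(81.9))])
t=cv2.imread('pics/top1.png'); hs=cv2.cvtColor(t,cv2.COLOR_BGR2HSV)
mm=((hs[...,1]<45)&(hs[...,2]>165)).astype(np.uint8); n,l,s,c=cv2.connectedComponentsWithStats(mm)
for q in ((208,199),(245,203),(279,208),(311,213),(174,196)):
    i=l[q[1],q[0]]
    if not i: print(q,'none'); continue
    P=cast(C2,np.argwhere(l==i)[:,::-1],.028)[:,:2]*1000; W=P-[647,50.5]
    a=W@g; b=W@np.array([g[1],-g[0]]); print(q,'along',np.percentile(a,[1,99]).round(1),'across',np.percentile(b,[1,99]).round(1),round(cv2.minAreaRect(P.astype(np.float32))[2],1))
s=viewer.grab_frame('scene')[:,:,::-1]
cv2.imwrite('pics/fin.png',np.vstack([cv2.resize(t[150:250,110:380],(780,289)),cv2.resize(s[80:270,180:500],(505,300)) if 0 else cv2.copyMakeBorder(cv2.resize(s[80:270,180:500],(505,300)),0,0,0,275,0)]))
E
```

```text
clock: 12.27
tool_pos: [0.6481, 0.0518, 0.2465]
eef_rot: [0.0, 0.755, 0.655, 0.001]
contact_force: [-0.1, -0.4, 0.4]
finger_gap: 0.0596
clock: 13.27
tool_pos: [0.4506, -0.0969, 0.2745]
eef_rot: [0.006, 0.754, 0.657, 0.006]
contact_force: [0.5, 0.1, -0.5]
finger_gap: 0.0599
(208, 199) along [ 42.3 104.2] across [-28.3  -1.8] 84.0
(245, 203) along [-29.7  31.6] across [-28.8  -2. ] 85.6
(279, 208) along [-103.8  -42.2] across [-28.   -1.8] 83.5
(311, 213) along [-173.1 -111.3] across [-32.3  25.6] 81.6
(174, 196) along [112.  173.5] across [-32.2  -7.1] 85.4
```

View pics/fin.png

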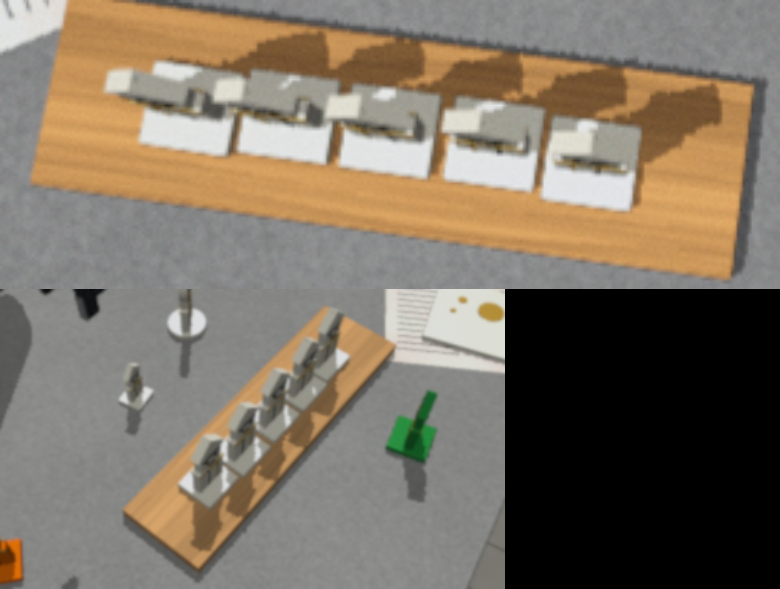

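The final views show five upright figures in line. The placed foot runs from -29.7 to +31.6 mm along the row, and the neighbours have not moved. Handing in.

```bash
python3 -c "
from bench import hand_in; print(hand_in())"
```

```text
the job is handed in; nothing more can be done
None
```

The white full-size pointed-hat figure now stands upright in the gap, and the job is handed in at about 13.4 s of the 38 s allowed. I gripped it across its plate at about 13 mm, turned it about 17° to match the row, and lowered it until the board pushed back. Then I let go, lifted straight up and moved the arm clear.

**Last checks (top camera, after release):**
- **Centring:** the foot's centre is about 1 mm towards +y from the gap centre, with roughly 11–12 mm clear to each neighbour's foot by this mask. The mask reads each foot 2–3 mm short, so the true clearance is nearer 9 mm.
- **In line across the row:** its near edge is within 1 mm of the neighbours' near edges.
- **Square:** the top-camera rectangle angle was 85.6°, against 83.5–84.0° for the two neighbours. These angles come from feet partly hidden by the plates, so I give them little weight. The close wrist views showed it square with the neighbours.
- **Neighbours:** their measured edges changed by no more than about 0.3 mm along the row, and their near edges across it did not move.

No check failed. The highest contact force I read was about 4 N. On the way down to grasp, the gripper went about 15 mm too low; I corrected this before closing and it touched nothing.

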